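# Lift the round cover plate off the carving jig

## Task

The round carved plaque is finished: take the round cover plate by its handle, lift it straight up off the two pins of its jig, keeping it level so that it does not cock and jam, and lay it flat in the middle of the empty cork mat. Lower it onto the mat before letting go, and leave the rectangular cover plate on its own jig where it is.

Things in the scene. Friction and masses are not known exactly. Their poses are not given: they have to be found in the camera images.
- round_cover_grip (a point): Handle of the ROUND cover plate (loose, 0.25 to 0.5 kg), a dark wooden disc 150 mm across, 12 mm thick. The handle is a bar 64 mm long (along x), 18 wide (along y, pinch this way), 18 high on two 20 mm high posts. Point: the bar's centre, 29 mm above the plate's top, 41 mm above its underside; z up. Two 11.5 mm through holes at 58 mm along +x and -x.
- round_jig: Fixed jig under the round cover plate: plywood disc 160 mm across, 18 mm thick, with a 92 mm plaque 8 mm thick on it; the cover plate rests on the plaque, 26 mm above the bench. Two upright steel pins, 9 mm thick, at 58 mm along +x and -x; tips 60 mm above the bench: a seated plate must rise 34 mm to clear them. Origin: middle of the underside, on the bench.
- mat: The empty mat: a plain round cork disc without pins, 180 mm across and 8 mm thick, fixed to the bench. Origin: middle of its underside, on the bench; z up.
- oblong_cover_grip (a point): Middle of the handle of the RECTANGULAR cover plate (150 x 90 mm, 12 mm thick), which sits on a jig like the other and has the same handle; not to be moved. Centre of the handle bar, 29 mm above the plate's top face; x along the handle.
Things that resemble listed ones, but are neither listed nor needed, are in the scene too. Of the things like the mat, leave any that is orange or red; of the rest the smaller one is meant.

How it is judged:
By the outcome, as a careful person would: the job done as asked, in the order asked, and still so for the second after the job is handed in, with the robot touching nothing.
It also fails if it takes over 48 s, if anything falls off the work surface, if the arm or the gripper's body presses on something with over 40 N, if the wrist force passes 120 N, or if a joint passes its speed limit or range.

## Robot

A 6-joint arm with a two-finger parallel gripper is mounted at the origin on the work surface. World frame = base frame: x ahead of the robot, y to its left, z up, the work surface at z = 0. Lengths are in m, angles in rad, forces in N, time in s.
With the tool pointing down it reaches from about 0.35 to 0.975 m from the base axis. Payload 4.9 kg.
Tool frame: the origin (TCP) lies midway between the tips of the shut fingers; the grasp point (between the pads) lies behind it (manip.grasp_offset is the y of the grasp point in the tool frame, in m); y points along the fingers, z is the direction in which the jaws open and shut, and the axes are right-handed (so a half turn about y gives the same grasp; the last joint's range is limited). The gripper opens to 85 mm and grips with 20 to 120 N. Pads are 22 mm wide; open, the fingers measure 114 mm over their backs; the gripper's body (76 mm by 85 mm) begins 54 mm behind the grasp point. The pads swing forward as they close: fully open they stand 13 mm farther back than shut.
Start: joints at [-1.37, 0.053, 1.613, -0, 1.476, -0.119], TCP at [0.196, -0.593, 0.193] pointing down, gripper open.
Joint ranges: [-3.01, 3.01], [-1.01, 2.22], [0.06, 2.58], [-1.02, 4.17], [0.09, 2.62], [-3.14, 3.14]. Speed limits (rad/s): [2.57, 2.57, 3.14, 3.14, 3.14, 3.14].

## Interface

Orientations are given as a unit quaternion [w, x, y, z].
In Python, from plant import manip gives the robot as it stands. The module is installed in compiled form; this text tells all that it offers.
- The arm moves only by the shell command python3 -m jog 'ROWS'. ROWS is a JSON object of lists of equal length, an entry for each row: "offset": the shift along the world's x, y, z in units of 50 mm (1.0 is 50 mm), a list of three; "angular": the turn, a rotation vector about the world's x, y, z in units of 6 degrees (1.0 is 6 degrees), a list of three; "jaw": the finger opening in mm, from 0 to 85.4. In form: {"offset": [[tx, ty, tz], ...], "angular": [[ax, ay, az], ...], "jaw": [jaw, ...]}. A call has 1 to 12 rows; each row shifts and turns the commanded pose from where the row before left it; what a row does not reach is not made up. A row lasts 1/10 s, in which the tool goes at most 50 mm and 8.59 degrees, less where a joint would pass 70% of its speed; a pose out of reach is approached as far as the arm can. A call is refused whole if a number of a shift passes 1 or a number of a turn 1, either way. A call with a gripper value outside its range is refused whole. The fingers move at their own pace and stop on an object; the grip force is fixed at half the most. Time passes only in rows, so rows that do not move let the fingers close. It gives the time, the measured TCP pose, the force and the opening at its end, in the units of the state.
- manip.state(): the state, without advancing time (a new reading comes with each control period).
- manip.grab_frame(name): name is "side" or "top" or "wrist"; returns the picture (420x560x3 uint8, blue, green, red); there is no depth.
- manip.camera_model(name): a dict with "fx", "fy", "cx", "cy" (pixels), "k1" (the pictures are not rectified: a ray, as slopes to the right and down, at radius r is drawn at 1 + k1 r^2 times it, then the intrinsics apply), "rvec" (rotation vector, rad) and "tvec" (3), from world to camera coordinates, as OpenCV has them; the wrist camera has in their place "mount" (4x4, takes a point from camera to tool coordinates, whose origin is the TCP and whose axes are the tool frame's). Camera axes: x right, y down, z forward; pixel columns grow to the right and rows downward; lengths in m; the calibration is good to about 2 mm. A picture is of the moment at which its call begins: read the wrist's pose just before it. camera_model takes no time and is no camera call.
- manip.job_done(): hands the job in, once; it reports no verdict.
The state is a dict: "time": time; "joint_pos": joint angles; "joint_vel": joint speeds; "joint_efforts": joint torques, N m; "tool_pos": TCP position; "tool_rot": TCP orientation; "contact_force": force on the tool from outside, world axes, zero at the start; "ft_torque": the same for the moment, N m; "gripper_width": opening from 0.0 (shut) to 1.0 (fully open).
Only numpy, scipy, OpenCV 4.12 (cv2) and the standard library are available. Lean on these libraries where they do the work, as an engineer would, in place of code of your own. Each camera call takes 0.05 s, during which the arm holds its last target.

## Working session

There is one attempt and no reset: what is moved stays moved. The work goes in short steps, Python scripts to look and compute and a shell command to move; the robot and the scene stay as the last step left them, time stands still between calls to the robot, and variables do not carry over. Pictures are saved under pics/ and viewed, and the job is handed in when it is done.

```bash
mkdir -p pics; cat > h.py <<'E'
import numpy as np, cv2
from scipy.spatial.transform import Rotation as R
from plant import manip
def pose(name, st=None):
    m=manip.camera_model(name)
    if name=='wrist':
        M=np.array(m['mount']); q=st['tool_rot']; Rt=R.from_quat([q[1],q[2],q[3],q[0]]).as_matrix()
        return m, Rt@M[:3,:3], Rt@M[:3,3]+np.array(st['tool_pos'])
    Rc=R.from_rotvec(m['rvec']).as_matrix()
    return m, Rc.T, -Rc.T@np.array(m['tvec'])
def ray(name,uv,st=None):
    m,Rw,o=pose(name,st)
    d=np.array([(uv[0]-m['cx'])/m['fx'],(uv[1]-m['cy'])/m['fy']]); s=d.copy()
    for _ in range(30): s=d/(1+m['k1']*(s@s))
    return o,Rw@np.array([s[0],s[1],1])
def onz(name,uv,z,st=None):
    o,d=ray(name,uv,st); return o+d*(z-o[2])/d[2]
def proj(name,p,st=None):
    m,Rw,o=pose(name,st); c=Rw.T@(np.array(p)-o); s=c[:2]/c[2]; s=s*(1+m['k1']*(s@s))
    return np.array([m['fx']*s[0]+m['cx'],m['fy']*s[1]+m['cy']])
E
python3 - <<'E'
from h import *
s=manip.state(); print(s['time'],s['tool_pos'],s['tool_rot'],s['gripper_width'],manip.grasp_offset)
for n in ['top','side']:
    cv2.imwrite(f'pics/{n}0.png',manip.grab_frame(n)); print(n,pose(n)[2])
E
```

```text
0.0 [ 0.19633534 -0.59261661  0.19126862] [ 0.1125454  -0.11260371  0.69882374 -0.69735165] 0.9975677258528175 -0.0187
top [0.37463568 0.02152911 1.03937704]
side [0.1566315  0.67140392 0.81058791]
```

View pics/top0.png

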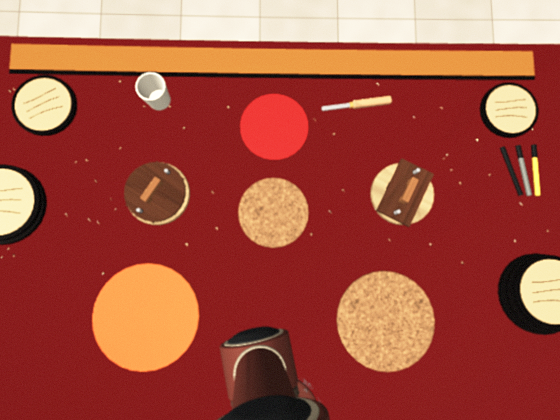

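View pics/side0.png

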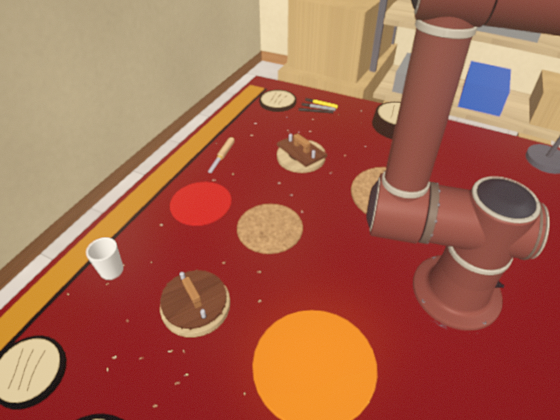

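Candidates, in top-view pixels:
- Covers: round dark disc (157,192); rectangular plate (403,192), to be left alone.
- Mat-like discs: red (274,126) and orange (146,317) are excluded. Of the corks, (273,212) is smaller than (386,321), so the small one is meant.

Next I measure them and check an enlarged crop.

```bash
python3 - <<'E'
from h import *
im=cv2.imread('pics/top0.png'); hsv=cv2.cvtColor(im,cv2.COLOR_BGR2HSV)
# cork / mats: fit ellipse-free: contour -> rays on z=8mm -> minEnclosingCircle
m=((hsv[...,0]>8)&(hsv[...,0]<28)&(hsv[...,1]>60)&(hsv[...,2]>130)).astype(np.uint8)*255
m=cv2.morphologyEx(m,cv2.MORPH_CLOSE,np.ones((5,5)));m=cv2.morphologyEx(m,cv2.MORPH_OPEN,np.ones((5,5)))
for c in cv2.findContours(m,0,cv2.CHAIN_APPROX_NONE)[0]:
    if cv2.contourArea(c)<900: continue
    P=np.array([onz('top',p,0.008)[:2] for p in c[:,0].astype(float)],np.float32)
    (e,ax,a)=cv2.fitEllipse(P); x,y,w,h=cv2.boundingRect(c); print('mat',x+w//2,y+h//2,np.round(e,4),np.round(ax,4))
# handle: in crop
x0,y0=110,150
big=cv2.resize(im[150:240,110:220],None,fx=5,fy=5,interpolation=cv2.INTER_CUBIC)
big2=cv2.resize(im[165:255,220:330],None,fx=5,fy=5,interpolation=cv2.INTER_CUBIC)
cv2.imwrite('pics/crop_cover.png',big)
hs=hsv
print(hsv[192,150],hsv[185,154],hsv[200,140],hsv[205,165],hsv[170,145])
cv2.imwrite('pics/crop_mat.png',big2)
E
```

```text
mat 386 321 [ 0.2336 -0.2715] [0.2409 0.242 ]
mat 145 318 [0.2456 0.3192] [0.2544 0.2551]
mat 540 291 [ 0.3085 -0.6702] [0.1044 0.1709]
mat 273 213 [0.5036 0.0079] [0.1776 0.1783]
mat 511 109 [ 0.7838 -0.6263] [0.1316 0.1333]
mat 42 104 [0.784  0.6053] [0.1409 0.1418]
mat 272 60 [0.9127 0.0105] [0.072  2.7644]
[ 13 155 215] [ 13 153 223] [  8 163 117] [  9 158 116] [  9 165 113]
```

View pics/crop_cover.png

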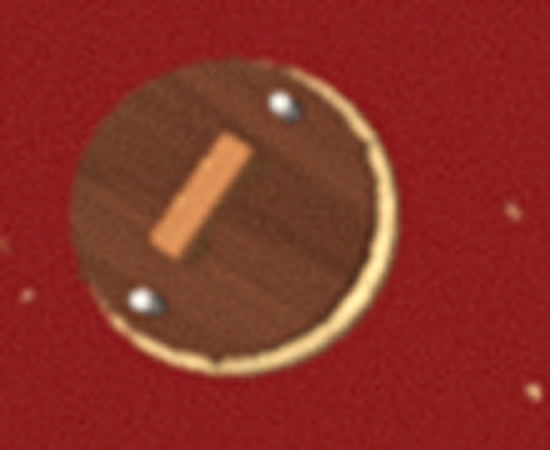

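View pics/crop_mat.png

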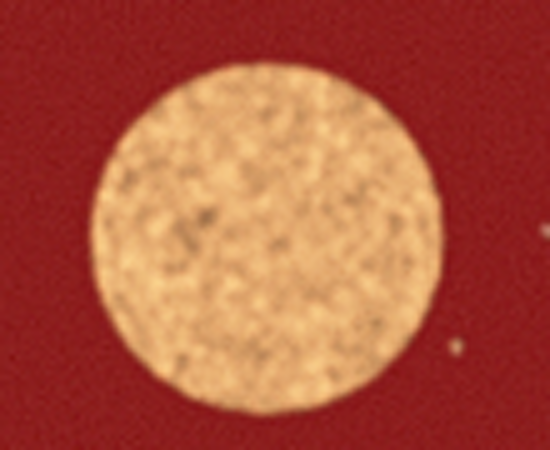

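The crops show the round dark disc with its bar at about (150,189), pin tips at (166,171) and (139,210), and a plain cork disc of about 178 mm, matching the 180 mm mat. Next I measure the handle and pins.

```bash
python3 - <<'E'
from h import *
for n,roi,pins in [('top',(120,155,195,230),1),('side',(150,260,240,340),1)]:
    im=cv2.imread(f'pics/{n}0.png'); hsv=cv2.cvtColor(im,cv2.COLOR_BGR2HSV)
    x0,y0,x1,y1=roi
    def comps(m,amin):
        M=np.zeros(m.shape,np.uint8); M[y0:y1,x0:x1]=m[y0:y1,x0:x1]*255
        k,l,s,c=cv2.connectedComponentsWithStats(M)
        return [(s[i],c[i],l==i) for i in range(1,k) if s[i][4]>=amin]
    h,s,v=[hsv[...,i].astype(int) for i in range(3)]
    print(n)
    for st,c,mk in comps((h>9)&(h<18)&(s>130)&(v>165),20):
        cn=np.argwhere(mk)[:,::-1].astype(np.float32); P=np.array([onz(n,p,0.076)[:2] for p in cn],np.float32)
        w,V=np.linalg.eigh(np.cov(P.T)); print('bar',c,st[4],cv2.minAreaRect(P),np.degrees(np.arctan2(V[1,1],V[0,1])))
    for st,c,mk in comps((s<70)&(v>130),4):
        print('pin',c,st,onz(n,c,0.060))
    if n=='top':
        d=comps((h<14)&(s>120)&(v<150)&(v>60)&(h>3),300)
        for st,c,mk in d: print('dark',c,st)
    cv2.imwrite(f'pics/cs_{n}.png',cv2.resize(im[y0:y1,x0:x1],None,fx=6,fy=6,interpolation=cv2.INTER_CUBIC))
E
```

```text
top
bar [149.48913043 188.58152174] 184 ((0.5501904487609863, 0.30298134684562683), (0.016831660643219948, 0.06230207160115242), 56.983036041259766) 146.98456721858912
pin [165.6 170.4] [164 169   4   4  15] [0.59823904 0.27091507 0.06      ]
pin [137.89473684 209.57894737] [136 208   5   4  19] [0.5014934  0.33341899 0.06      ]
dark [154.46452113 191.37650252] [ 124  161   61   61 2579]
side
bar [190.62149533 289.43925234] 214 ((0.5455246567726135, 0.3086474537849426), (0.01802889257669449, 0.06967400014400482), 57.079917907714844) 145.97215953354615
pin [181.82352941 275.        ] [179 272   6   8  34] [0.59345558 0.27724829 0.06      ]
pin [202.51162791 313.11627907] [200 309   6  10  43] [0.49582573 0.34067264 0.06      ]
```

View pics/cs_side.png

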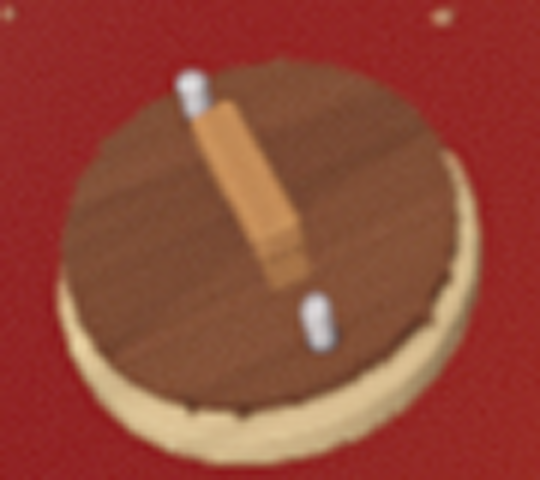

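```bash
python3 - <<'E'
from h import *
s=manip.state(); q=s['tool_rot']; Rt=R.from_quat([q[1],q[2],q[3],q[0]]).as_matrix()
print(Rt.round(3)); print('z yaw',np.degrees(np.arctan2(Rt[1,2],Rt[0,2])))
print(manip.camera_model('wrist')['mount'])
d=np.array([.55,.303,.22])-s['tool_pos']; print(d,d/0.05)
E
```

```text
[[-0.949 -0.     0.314]
 [-0.314  0.002 -0.949]
 [-0.    -1.    -0.002]]
z yaw -71.68076290197473
[[ 1.16703763e-03  9.45168099e-01  3.26582152e-01 -8.44440674e-02]
 [-1.55859308e-03 -3.26580259e-01  9.45168189e-01 -1.81640271e-01]
 [ 9.99998104e-01 -1.61205553e-03  1.09200100e-03  6.18330088e-04]
 [ 0.00000000e+00  0.00000000e+00  0.00000000e+00  1.00000000e+00]]
[0.35367196 0.89569639 0.02863275] [ 7.07343927 17.91392782  0.57265506]
```

```bash
python3 -m jog '{"offset":[[0.45,0.74,0.05],[0.45,0.74,0.05],[0.45,0.74,0.05],[0.45,0.74,0.05],[0.45,0.74,0.05],[0.45,0.74,0.05],[0.45,0.74,0.05],[0.45,0.74,0.05],[0.45,0.74,0.05],[0.45,0.74,0.05],[0.45,0.74,0.05],[0.45,0.74,0.05]],"angular":[[0,0,0.9],[0,0,0.9],[0,0,0.9],[0,0,0.9],[0,0,0.9],[0,0,0.9],[0,0,0.9],[0,0,0.9],[0,0,0.9],[0,0,0.9],[0,0,0.9],[0,0,0.9]],"jaw":[85,85,85,85,85,85,85,85,85,85,85,85]}'
python3 -m jog '{"offset":[[0.14,0.75,0],[0.14,0.75,0],[0.14,0.75,0],[0.14,0.75,0],[0.14,0.75,0],[0.14,0.75,0],[0.14,0.75,0],[0.14,0.75,0],[0.14,0.75,0],[0.14,0.75,0],[0.14,0.5,0],[0,0,0]],"angular":[[0,0,0.9],[0,0,0.9],[0,0,0.9],[0,0,0.9],[0,0,0.9],[0,0,0.9],[0,0,0.9],[0,0,0.9],[0,0,0.9],[0,0,0.9],[0,0,0.9],[0,0,0.75]],"jaw":[85,85,85,85,85,85,85,85,85,85,85,60]}'
python3 - <<'E'
from h import *
import json
s=manip.state(); 
json.dump({k:np.array(s[k]).tolist() for k in s},open('st1.json','w'))
im=manip.grab_frame('wrist'); cv2.imwrite('pics/w1.png',im)
q=s['tool_rot']; Rt=R.from_quat([q[1],q[2],q[3],q[0]]).as_matrix()
print(s['time'],s['tool_pos'],'z yaw',np.degrees(np.arctan2(Rt[1,2],Rt[0,2])),np.abs(s['joint_vel']).max(),s['contact_force'])
print(proj('wrist',[.55,.303,.076],s))
E
```

```text
time: 1.3
tool_pos: [0.4669, -0.1475, 0.2222]
tool_rot: [0.47, -0.47, 0.528, -0.528]
contact_force: [1.4, 0.7, 0.2]
gripper_width: 0.995
time: 2.5
tool_pos: [0.5432, 0.2535, 0.2215]
tool_rot: [-0.679, 0.679, -0.199, 0.198]
contact_force: [0.3, -0.9, 0.8]
gripper_width: 0.854
2.5 [0.54316976 0.25351337 0.22148651] z yaw 57.42789487255951 0.7877727026367117 [ 0.3161679  -0.94907399  0.82500207]
[323.74968595 167.19986306]
```

View pics/w1.png

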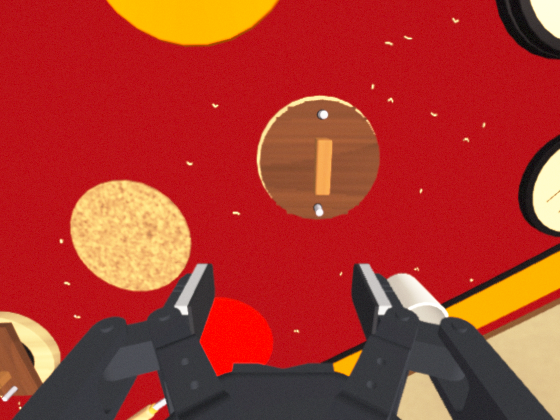

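```bash
python3 -m jog '{"offset":[[0.1,0.5,-0.2],[0.04,0.5,-0.4],[0,0,-0.4],[0,0,0],[0,0,0]],"angular":[[0,0,-0.07],[0,0,0],[0,0,0],[0,0,0],[0,0,0]],"jaw":[60,60,60,60,60]}'
python3 - <<'E'
from h import *
s=manip.state(); im=manip.grab_frame('wrist'); cv2.imwrite('pics/w2.png',im)
q=s['tool_rot']; Rt=R.from_quat([q[1],q[2],q[3],q[0]]).as_matrix()
print(s['time'],s['tool_pos'],'z yaw',np.degrees(np.arctan2(Rt[1,2],Rt[0,2])),Rt[2],np.abs(s['joint_vel']).max(),s['gripper_width'])
u=proj('wrist',[.55,.303,.076],s); print('pred',u)
hsv=cv2.cvtColor(im,cv2.COLOR_BGR2HSV); h,sa,v=[hsv[...,i].astype(int) for i in range(3)]
x,y=u.astype(int); print(hsv[y,x])
M=((h>9)&(h<18)&(sa>120)&(v>165)).astype(np.uint8); 
k,l,st,c=cv2.connectedComponentsWithStats(M)
for i in range(1,k):
    if st[i][4]>100 and np.hypot(*(c[i]-u))<60:
        P=np.array([onz('wrist',p,0.076,s)[:2] for p in np.argwhere(l==i)[:,::-1]],np.float32)
        print('bar',c[i],st[i],cv2.minAreaRect(P))
M=((sa<70)&(v>120)).astype(np.uint8); k,l,st,c=cv2.connectedComponentsWithStats(M)
for i in range(1,k):
    p=onz('wrist',c[i],.06,s)
    if st[i][4]>8 and np.hypot(p[0]-.55,p[1]-.303)<.08: print('pin',c[i],st[i],p)
E
```

```text
time: 3.05
tool_pos: [0.5501, 0.3001, 0.1721]
tool_rot: [-0.677, 0.678, -0.204, 0.203]
contact_force: [-0.1, -0.2, 0.6]
gripper_width: 0.701
3.05 [0.55011116 0.30010928 0.17205302] z yaw 56.53292489164793 [-7.24935844e-04 -9.99998894e-01 -1.29889265e-03] 0.028787057645360076 0.7005230328370635
pred [285.83275179 196.07889069]
[ 16 168 247]
bar [283.63739377 189.61260623] [ 225  160   94   68 1412] ((0.5412975549697876, 0.2922675609588623), (0.08829030394554138, 0.06837522238492966), 56.48495864868164)
pin [284.56818182 134.89772727] [280 130  10  11  88] [0.50152033 0.33358587 0.06      ]
pin [285.55454545 239.88181818] [282 233   8  15 110] [0.59565337 0.27277382 0.06      ]
```

View pics/w2.png

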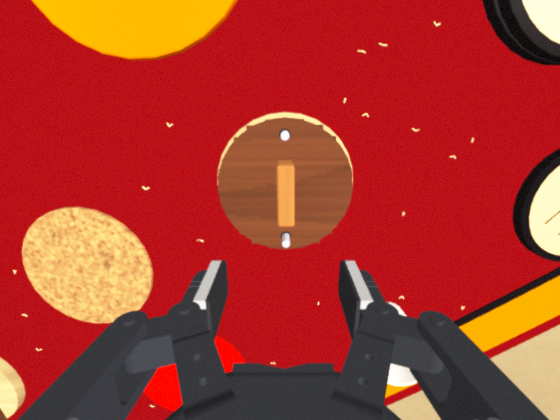

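```bash
python3 -m jog '{"offset":[[0,0.05,-0.4],[0,0,-0.5],[0,0,-0.5],[0,0,-0.4],[0,0,-0.3],[0,0,-0.2],[0,0,-0.1],[0,0,-0.1],[0,0,0],[0,0,0]],"angular":[[0,0,0.1],[0,0,0],[0,0,0],[0,0,0],[0,0,0],[0,0,0],[0,0,0],[0,0,0],[0,0,0],[0,0,0]],"jaw":[60,60,60,60,60,60,60,50,40,35]}'
python3 - <<'E'
from h import *
cv2.imwrite('pics/w3.png',manip.grab_frame('wrist'))
E
```

```text
time: 4.1
tool_pos: [0.551, 0.3034, 0.0483]
tool_rot: [0.679, -0.678, 0.199, -0.2]
contact_force: [-0.0, 0.0, 0.4]
gripper_width: 0.405
```

View pics/w3.png

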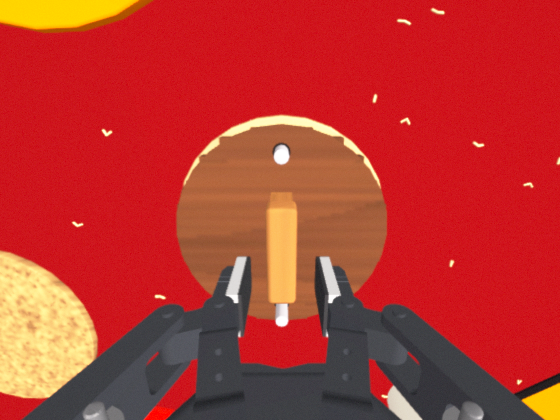

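The bar is centred on column 282 between the pads, whose midpoint is about 283.5, an offset of about 1 mm. I correct that and close.

```bash
python3 -m jog '{"offset":[[-0.01,-0.02,0],[0,0,0],[0,0,0],[0,0,0],[0,0,0],[0,0,0],[0,0,0],[0,0,0]],"angular":[[0,0,0],[0,0,0],[0,0,0],[0,0,0],[0,0,0],[0,0,0],[0,0,0],[0,0,0]],"jaw":[32,28,24,20,16,10,5,0]}'
python3 - <<'E'
from h import *
s=manip.state(); print(s['ft_torque'],s['gripper_width']*85.4)
E
```

```text
time: 4.95
tool_pos: [0.55, 0.3022, 0.0475]
tool_rot: [-0.678, 0.678, -0.2, 0.2]
contact_force: [-0.1, -0.1, -0.5]
gripper_width: 0.003
[-0.00728208  0.0266192   0.00616496] 0.2978138322607403
```

The jaw shut fully, so nothing is held. I look again.

```bash
python3 - <<'E'
from h import *
print(manip.state()['gripper_width'])
cv2.imwrite('pics/w4.png',manip.grab_frame('wrist'))
im=manip.grab_frame('side'); cv2.imwrite('pics/s4.png',cv2.resize(im[230:370,110:300],None,fx=4,fy=4,interpolation=cv2.INTER_CUBIC))
E
```

```text
0.00348728140820539
```

View pics/w4.png

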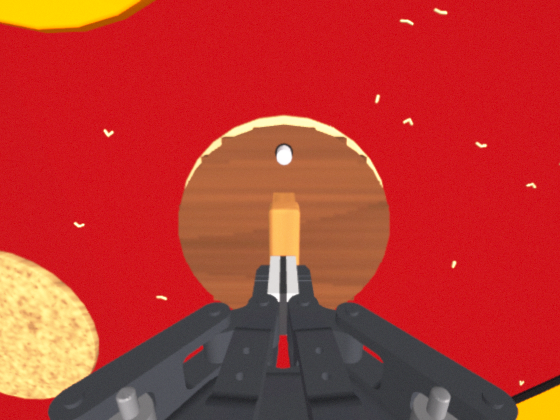

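View pics/s4.png

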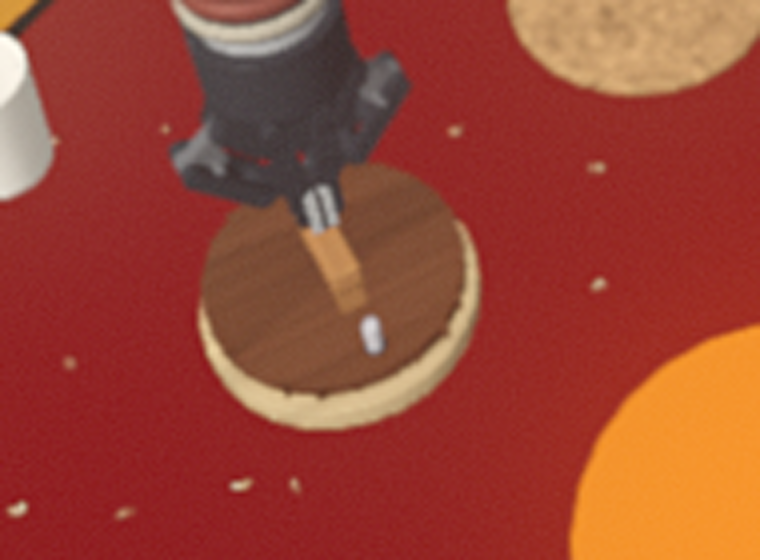

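```bash
python3 - <<'E'
from h import *
s=manip.state()
p=np.array(s['tool_pos']); print(p)
for dz in (0,.0187,.03,.04): print(dz,proj('wrist',p+[0,0,dz],s),proj('side',p+[0,0,dz]),proj('top',p+[0,0,dz]))
# bar ends top/bottom predicted seated
d=np.array([np.cos(np.radians(-33)),np.sin(np.radians(-33)),0])
for e in(-.032,.032):
  for z in (.058,.076): q=np.array([.55,.3027,z])+d*e; print('bar',e,z,proj('wrist',q,s),proj('side',q))
for e in(-.058,.058): q=np.array([.55,.3027,.06])+d*e; print('pin',e,proj('wrist',q,s),proj('side',q))
im=manip.grab_frame('side'); cv2.imwrite('pics/s5.png',im)
im=manip.grab_frame('wrist'); cv2.imwrite('pics/w5.png',cv2.resize(im[120:345,190:380],None,fx=3.5,fy=2.6))
cv2.imwrite('pics/s5c.png',cv2.resize(im[120:345,190:380],None,fx=2.5,fy=2.5))
im=manip.grab_frame('top'); cv2.imwrite('pics/t5.png',cv2.resize(im[130:260,80:260],None,fx=4,fy=4))
E
```

```text
[0.5500011  0.30223272 0.04753602]
0 [283.58388801 238.8309655 ] [192.31331415 293.2649004 ] [153.27264871 190.69039152]
0.0187 [283.66525973 251.61169971] [190.97466215 288.55338216] [151.10503815 189.32607347]
0.03 [283.7224535  260.60454165] [190.1470319  285.63526155] [149.75472808 188.47622415]
0.04 [283.7792535  269.54341093] [189.40251793 283.00680086] [148.53327397 187.7075069 ]
bar -0.032 0.058 [284.45211692 197.68142344] [197.20960628 301.3551284 ]
bar -0.032 0.076 [284.6318448  207.18922591] [195.95111017 296.80657886]
bar 0.032 0.058 [284.04279302 287.78712151] [185.95060005 280.68844568]
bar 0.032 0.076 [284.16175273 304.43056455] [184.59431009 276.02740853]
pin -0.058 [284.66454116 155.20361794] [201.95392702 309.76961262]
pin 0.058 [283.90894877 320.79920562] [181.50657509 272.25695833]
```

View pics/s5c.png

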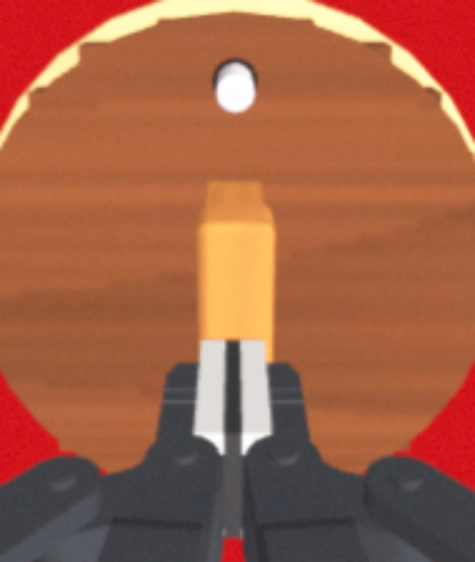

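View pics/t5.png

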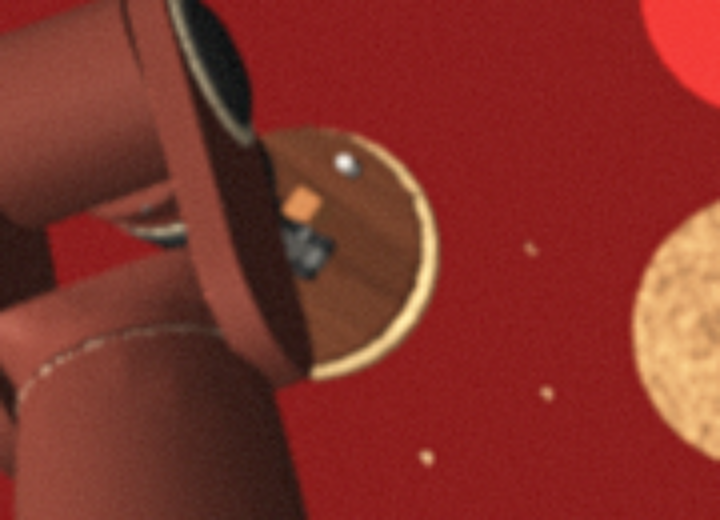

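```bash
python3 - <<'E'
from h import *
s=manip.state()
im=cv2.imread('pics/s5.png'); cv2.imwrite('pics/s5d.png',cv2.resize(im[255:320,160:230],None,fx=8,fy=8,interpolation=cv2.INTER_CUBIC))
o1,d1=ray('wrist',(282.8,256),s); o2,d2=ray('side',(190.5,287.5))
A=np.stack([d1,-d2],1); t=np.linalg.lstsq(A,o2-o1,rcond=None)[0]; a=o1+d1*t[0]; b=o2+d2*t[1]; print(a,b,np.linalg.norm(a-b))
E
```

```text
[0.55261088 0.29988238 0.06542291] [0.55291471 0.30000263 0.06552457] 0.0003422130285449451
```

View pics/s5d.png

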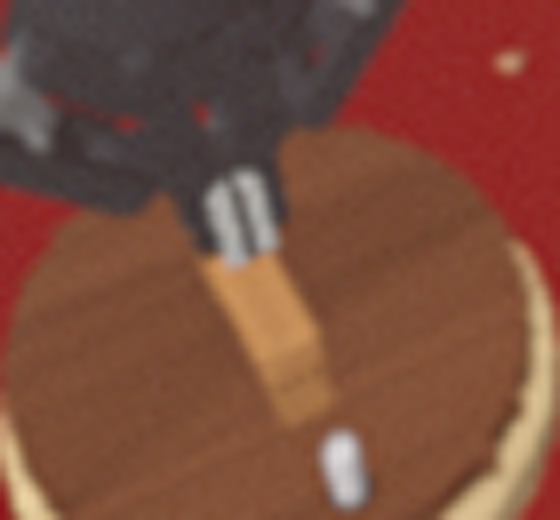

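```bash
python3 - <<'E'
from h import *
s=manip.state()
q=s['tool_rot']; Rt=R.from_quat([q[1],q[2],q[3],q[0]]).as_matrix(); p=np.array(s['tool_pos']); print(Rt.round(3))
for n,uv in [('wrist',(282.8,256)),('side',(190.3,287.8))]:
    o,d=ray(n,uv,s); o=Rt.T@(o-p); d=Rt.T@d
    for x in(-.011,0,.011): t=(x-o[0])/d[0]; print(n,x,(o+t*d).round(4))
    print('cam in tool',o.round(3))
E
```

```text
[[ 0.841  0.     0.542]
 [-0.542 -0.     0.841]
 [ 0.    -1.     0.   ]]
wrist -0.011 [-0.011  -0.0449 -0.0005]
wrist 0 [ 0.     -0.0244 -0.0005]
wrist 0.011 [ 0.011  -0.0038 -0.0005]
cam in tool [-0.084 -0.182 -0.   ]
side -0.011 [-0.011  -0.0378  0.003 ]
side 0 [ 0.     -0.0224  0.001 ]
side 0.011 [ 0.011 -0.007 -0.001]
cam in tool [-0.531 -0.763  0.097]
```

```bash
python3 - <<'E'
from h import *
m=manip.camera_model('wrist'); print(m['fx'],m['k1'])
im=cv2.imread('pics/w3.png'); cv2.imwrite('pics/w3c.png',cv2.resize(im[190:345,195:370],None,fx=3.8,fy=3.8,interpolation=cv2.INTER_CUBIC))
im=cv2.imread('pics/w4.png'); cv2.imwrite('pics/w4c.png',cv2.resize(im[230:330,235:335],None,fx=5.5,fy=5.5,interpolation=cv2.INTER_CUBIC))
M=np.array(m['mount']); Mi=np.linalg.inv(M)
for x in (-.011,0):
  for y in (0,-.01,-.02,-.03,-.04,-.05):
    c=Mi@[x,y,0,1]; print(x,y,'depth',c[2].round(4),'px for 34.6mm',(m['fx']*.0346/c[2]).round(1),'row',(c[1]/c[2]*m['fy']+m['cy']).round(1))
E
```

```text
294.3358669303581 -0.03825882808574569
-0.011 0 depth 0.1956 px for 34.6mm 52.1 row 223.7
-0.011 -0.01 depth 0.1861 px for 34.6mm 54.7 row 229.7
-0.011 -0.02 depth 0.1767 px for 34.6mm 57.6 row 236.2
-0.011 -0.03 depth 0.1673 px for 34.6mm 60.9 row 243.5
-0.011 -0.04 depth 0.1578 px for 34.6mm 64.5 row 251.6
-0.011 -0.05 depth 0.1484 px for 34.6mm 68.6 row 260.8
0 0 depth 0.1992 px for 34.6mm 51.1 row 238.8
0 -0.01 depth 0.1898 px for 34.6mm 53.7 row 245.4
0 -0.02 depth 0.1803 px for 34.6mm 56.5 row 252.6
0 -0.03 depth 0.1709 px for 34.6mm 59.6 row 260.7
0 -0.04 depth 0.1614 px for 34.6mm 63.1 row 269.6
0 -0.05 depth 0.152 px for 34.6mm 67.0 row 279.7
```

View pics/w3c.png

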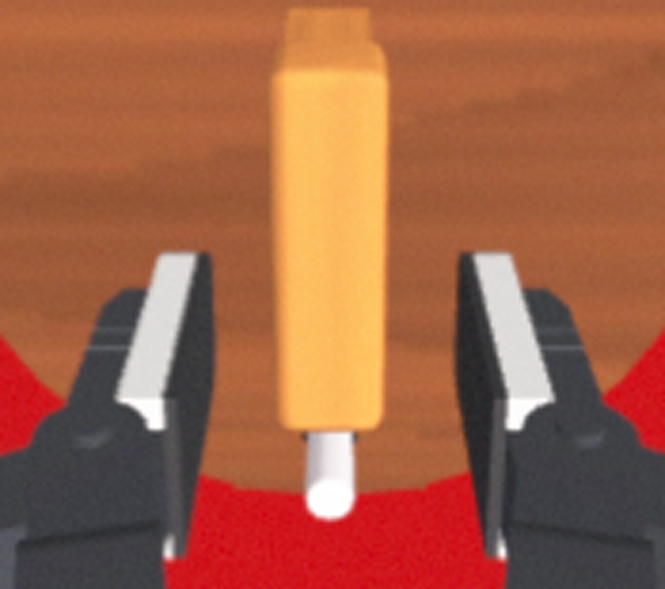

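View pics/w4c.png

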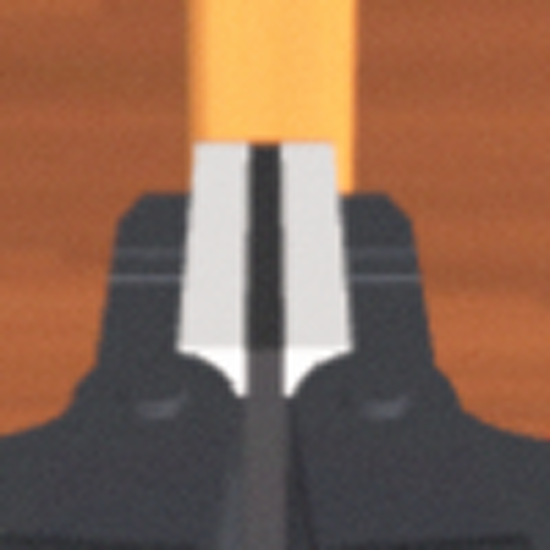

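Shut on nothing. Four checks show the pad tips about 40 mm short of the reported TCP:
- the wrist-view ray
- the side-view ray
- the pixel spacing of the open pads
- the shut fingers covering the bar from above, with no contact force

I use the measured tip position: open, go about 30 mm lower and check again.

```bash
python3 -m jog '{"offset":[[0,0,0],[0,0,0],[0,0,0],[0,0,0],[0,0,-0.1],[0,0,-0.15],[0,0,-0.15],[0,0,-0.1],[0,0,-0.1],[0,0,0]],"angular":[[0,0,0],[0,0,0],[0,0,0],[0,0,0],[0,0,0],[0,0,0],[0,0,0],[0,0,0],[0,0,0],[0,0,0]],"jaw":[40,40,40,40,40,40,40,40,40,40]}'
python3 - <<'E'
from h import *
im=manip.grab_frame('wrist');cv2.imwrite('pics/w6.png',im)
im=manip.grab_frame('side'); cv2.imwrite('pics/s6.png',cv2.resize(im[250:330,140:240],None,fx=6,fy=6,interpolation=cv2.INTER_CUBIC))
E
```

```text
time: 6.2
tool_pos: [0.5492, 0.3019, 0.0162]
tool_rot: [-0.678, 0.679, -0.2, 0.199]
contact_force: [-1.1, -0.1, 0.9]
gripper_width: 0.467
```

View pics/w6.png

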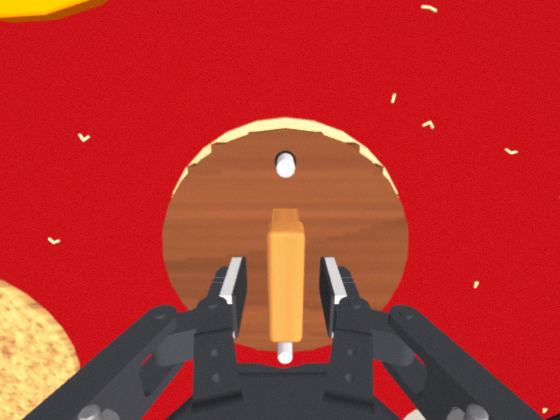

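View pics/s6.png

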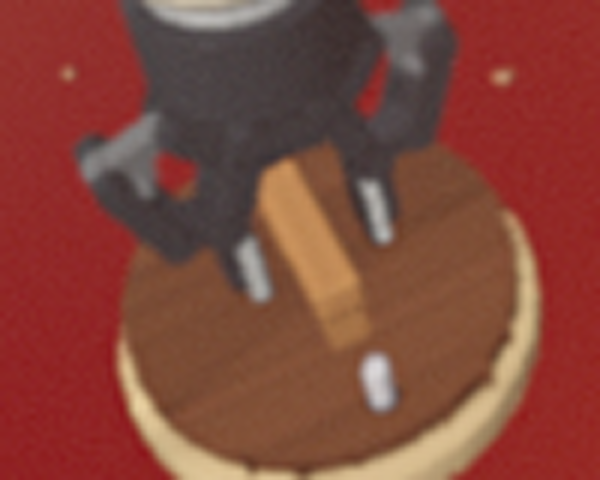

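No contact at reported z = 0.016, which is below the plate's top, so the offset is confirmed. The pads (columns 243 and 321, tips at row 257) straddle the bar (column 286). I go 6 mm lower, about 1 mm sideways, and close.

```bash
python3 -m jog '{"offset":[[0.01,0.02,-0.06],[0,0,-0.06],[0,0,0],[0,0,0],[0,0,0],[0,0,0],[0,0,0],[0,0,0],[0,0,0]],"angular":[[0,0,0],[0,0,0],[0,0,0],[0,0,0],[0,0,0],[0,0,0],[0,0,0],[0,0,0],[0,0,0]],"jaw":[40,35,30,25,20,15,10,5,0]}'
python3 - <<'E'
from h import *
s=manip.state(); print(s['ft_torque'],s['gripper_width']*85.4)
im=manip.grab_frame('wrist');cv2.imwrite('pics/w7.png',im)
E
```

```text
time: 7.2
tool_pos: [0.5507, 0.3033, 0.0118]
tool_rot: [0.678, -0.678, 0.199, -0.2]
contact_force: [-0.2, -0.1, 1.8]
gripper_width: 0.198
[-0.04861292  0.05755361  0.00509691] 16.901008768558164
```

View pics/w7.png

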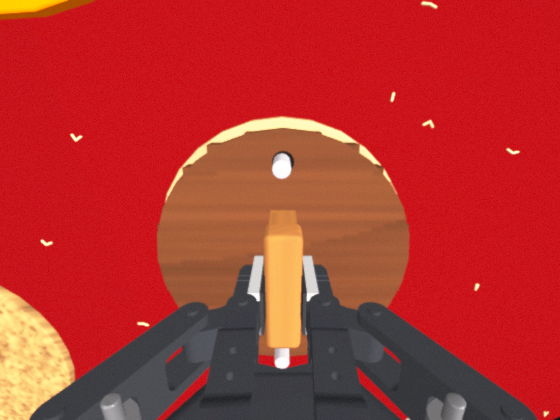

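Now held at about 17 mm width with small forces. I lift straight up slowly and check the force.

```bash
python3 -m jog '{"offset":[[0,0,0],[0,0,0.06],[0,0,0.08],[0,0,0.08],[0,0,0]],"angular":[[0,0,0],[0,0,0],[0,0,0],[0,0,0],[0,0,0]],"jaw":[0,0,0,0,0]}'
python3 - <<'E'
from h import *
s=manip.state(); print(s['ft_torque'],s['contact_force'],s['gripper_width']*85.4,s['tool_pos'])
im=manip.grab_frame('wrist');cv2.imwrite('pics/w8.png',im)
im=manip.grab_frame('side'); cv2.imwrite('pics/s8.png',cv2.resize(im[230:340,120:260],None,fx=5,fy=5,interpolation=cv2.INTER_CUBIC))
E
```

```text
time: 7.75
tool_pos: [0.5507, 0.3033, 0.0229]
tool_rot: [0.678, -0.678, 0.199, -0.2]
contact_force: [-0.3, -0.0, -3.2]
gripper_width: 0.201
[ 0.012865    0.00385465 -0.01527848] [-0.26930417 -0.00834419 -3.16838163] 17.198870692221064 [0.55068917 0.30331653 0.02292027]
```

View pics/s8.png

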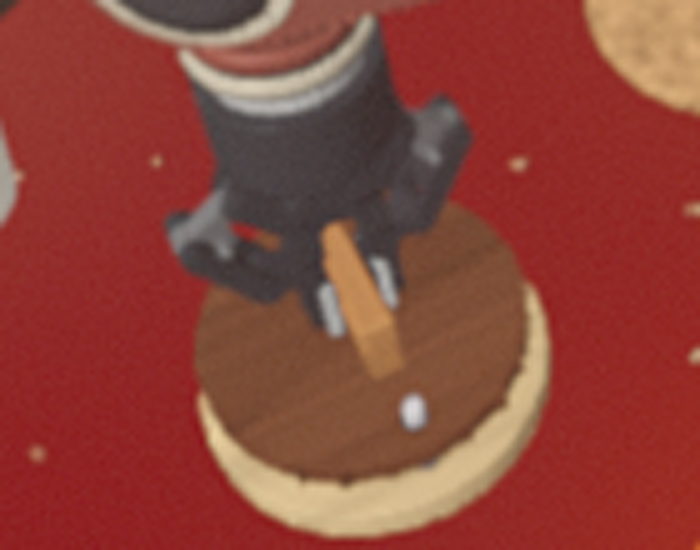

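View pics/w8.png

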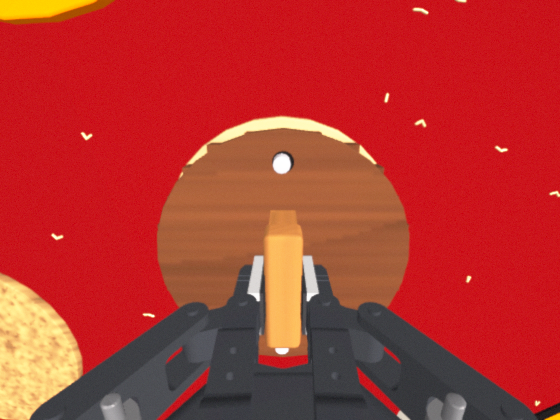

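The plate has risen 11 mm, level: the wrist view is unchanged around the bar and the pin tips are shorter. The load is about −3.2 N with no side force. I continue up.

```bash
python3 -m jog '{"offset":[[0,0,0.1],[0,0,0.12],[0,0,0.12],[0,0,0.12],[0,0,0.12],[0,0,0.12],[0,0,0.15],[0,0,0.2],[0,0,0.1],[0,0,0]],"angular":[[0,0,0],[0,0,0],[0,0,0],[0,0,0],[0,0,0],[0,0,0],[0,0,0],[0,0,0],[0,0,0],[0,0,0]],"jaw":[0,0,0,0,0,0,0,0,0,0]}'
python3 - <<'E'
from h import *
s=manip.state(); print(s['ft_torque'],s['contact_force'],s['gripper_width']*85.4,s['tool_pos'])
im=manip.grab_frame('side'); cv2.imwrite('pics/s9.png',im)
im=manip.grab_frame('wrist');cv2.imwrite('pics/w9.png',im)
E
```

```text
time: 8.85
tool_pos: [0.5514, 0.3036, 0.0817]
tool_rot: [0.679, -0.678, 0.199, -0.2]
contact_force: [-0.6, -0.1, -3.1]
gripper_width: 0.201
[ 0.04153965  0.05540259 -0.02301529] [-0.57710722 -0.05563257 -3.1428724 ] 17.15731081585079 [0.55143227 0.30360664 0.08168606]
```

View pics/s9.png

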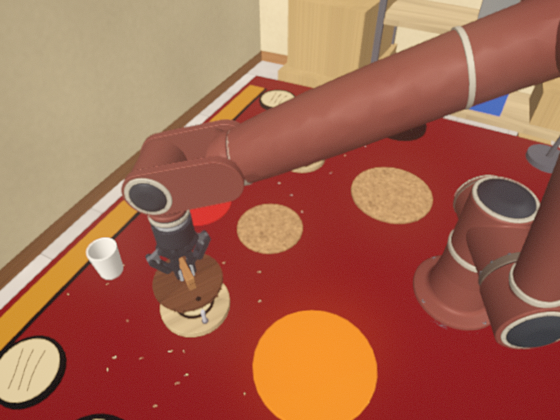

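View pics/w9.png

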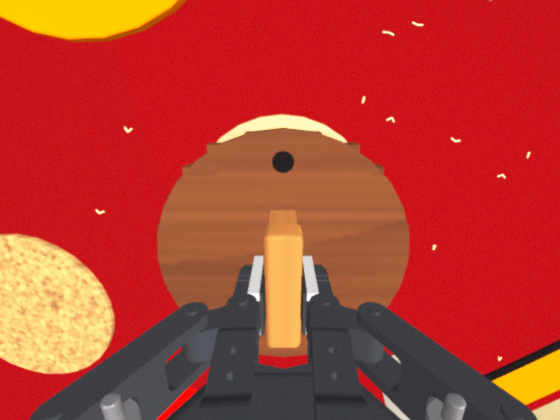

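Clear of the pins: the wrist view shows an empty hole at (283,161) and the plate level about 70 mm up. I carry it to the mat.

```bash
python3 -m jog '{"offset":[[-0.04,-0.2,0],[-0.06,-0.4,0],[-0.09,-0.6,0],[-0.1,-0.7,0],[-0.1,-0.7,0],[-0.1,-0.7,0],[-0.1,-0.7,0],[-0.1,-0.6,0],[-0.09,-0.5,0],[-0.08,-0.4,0],[-0.05,-0.25,0],[-0.03,-0.15,0]],"angular":[[0,0,0],[0,0,0],[0,0,0],[0,0,0],[0,0,0],[0,0,0],[0,0,0],[0,0,0],[0,0,0],[0,0,0],[0,0,0],[0,0,0]],"jaw":[0,0,0,0,0,0,0,0,0,0,0,0]}'
python3 -m jog '{"offset":[[0,0,-0.2],[0,0,-0.3],[0,0,-0.3],[0,0,-0.2],[0,0,0],[0,0,0]],"angular":[[0,0,0],[0,0,0],[0,0,0],[0,0,0],[0,0,0],[0,0,0]],"jaw":[0,0,0,0,0,0]}'
python3 - <<'E'
from h import *
s=manip.state(); print(s['ft_torque'],s['contact_force'],s['gripper_width']*85.4,s['tool_pos'])
im=manip.grab_frame('side'); cv2.imwrite('pics/s10.png',cv2.resize(im[150:280,200:350],None,fx=5,fy=4.5))
im=manip.grab_frame('wrist');cv2.imwrite('pics/w10.png',im)
im=manip.grab_frame('top');cv2.imwrite('pics/t10.png',im)
E
```

```text
time: 10.15
tool_pos: [0.5026, 0.0067, 0.0797]
tool_rot: [-0.678, 0.678, -0.2, 0.2]
contact_force: [-0.3, 0.6, -3.5]
gripper_width: 0.203
time: 10.75
tool_pos: [0.5032, 0.0086, 0.0294]
tool_rot: [-0.678, 0.678, -0.2, 0.199]
contact_force: [0.4, -0.1, -3.6]
gripper_width: 0.197
[0.03229591 0.01076545 0.02178824] [ 0.43975344 -0.0921687  -3.62813069] 16.854683786246348 [0.50322171 0.00857704 0.02940041]
```

View pics/s10.png

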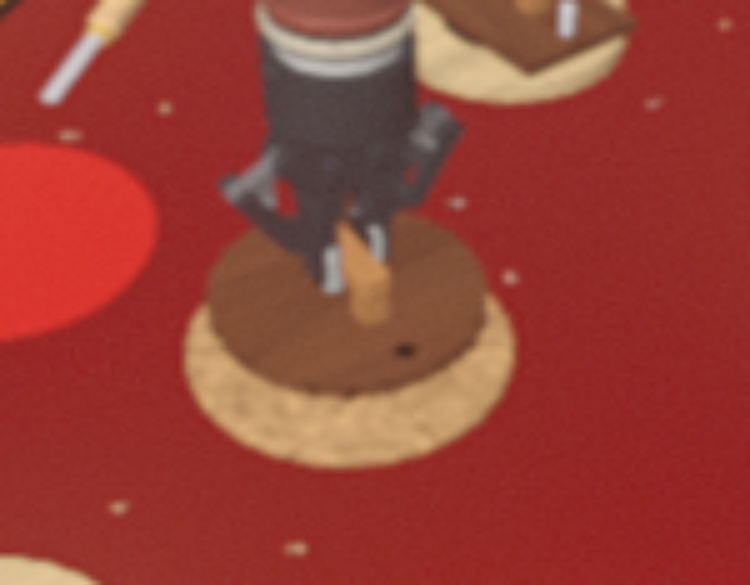

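View pics/w10.png

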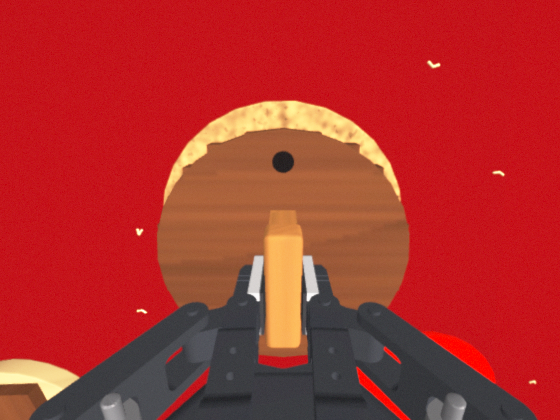

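View pics/t10.png

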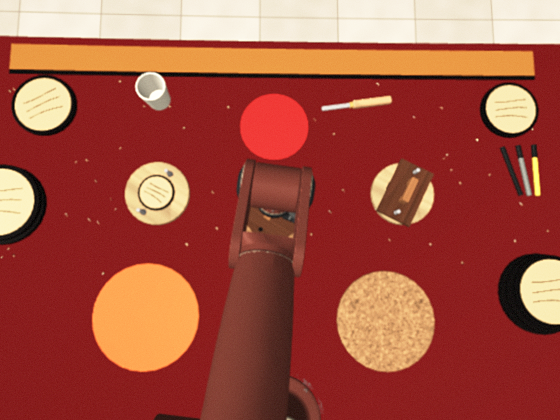

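The plate is centred over the mat and level, about 36 mm up, and the round jig stands bare at (157,192). I lower it to contact.

```bash
python3 -m jog '{"offset":[[0.02,0,-0.15],[0,0,-0.2],[0,0,-0.15],[0,0,-0.08],[0,0,-0.06],[0,0,0],[0,0,0]],"angular":[[0,0,0],[0,0,0],[0,0,0],[0,0,0],[0,0,0],[0,0,0],[0,0,0]],"jaw":[0,0,0,0,0,0,0]}'
```

```text
time: 11.6
tool_pos: [0.5047, 0.0082, -0.0018]
tool_rot: [0.678, -0.678, 0.2, -0.2]
contact_force: [-0.6, 0.4, -3.7]
gripper_width: 0.198
```

```bash
python3 -m jog '{"offset":[[0,0,-0.04],[0,0,-0.02],[0,0,-0.02],[0,0,0],[0,0,0]],"angular":[[0,0,0],[0,0,0],[0,0,0],[0,0,0],[0,0,0]],"jaw":[0,0,0,0,0]}'
```

```text
time: 12.1
tool_pos: [0.5045, 0.0082, -0.006]
tool_rot: [-0.678, 0.678, -0.2, 0.2]
contact_force: [-0.8, -0.7, -3.4]
gripper_width: 0.197
```

```bash
python3 -m jog '{"offset":[[0,0,-0.02],[0,0,0],[0,0,0]],"angular":[[0,0,0],[0,0,0],[0,0,0]],"jaw":[0,0,0]}'; python3 -m jog '{"offset":[[0,0,-0.02],[0,0,0],[0,0,0]],"angular":[[0,0,0],[0,0,0],[0,0,0]],"jaw":[0,0,0]}'
```

```text
time: 12.4
tool_pos: [0.5047, 0.0082, -0.0062]
tool_rot: [-0.678, 0.678, -0.2, 0.2]
contact_force: [-4.4, 0.5, 4.7]
gripper_width: 0.195
time: 12.7
tool_pos: [0.5047, 0.0082, -0.0062]
tool_rot: [-0.678, 0.678, -0.2, 0.199]
contact_force: [-8.6, 0.8, 12.5]
gripper_width: 0.195
```

Contact at reported z = −0.006, exactly the expected height. I relieve the press, then open.

```bash
python3 -m jog '{"offset":[[0,0,0.02],[0,0,0.01],[0,0,0]],"angular":[[0,0,0],[0,0,0],[0,0,0]],"jaw":[0,0,0]}'; python3 -m jog '{"offset":[[0,0,0],[0,0,0],[0,0,0],[0,0,0],[0,0,0],[0,0,0]],"angular":[[0,0,0],[0,0,0],[0,0,0],[0,0,0],[0,0,0],[0,0,0]],"jaw":[20,25,30,35,40,40]}'
python3 - <<'E'
from h import *
im=manip.grab_frame('wrist');cv2.imwrite('pics/w11.png',im)
E
```

```text
time: 13.0
tool_pos: [0.505, 0.0081, -0.0062]
tool_rot: [0.678, -0.678, 0.199, -0.2]
contact_force: [-1.7, -0.2, 2.1]
gripper_width: 0.205
time: 13.6
tool_pos: [0.5045, 0.0082, -0.0065]
tool_rot: [0.678, -0.678, 0.2, -0.2]
contact_force: [0.3, 0.6, 0.2]
gripper_width: 0.467
```

View pics/w11.png

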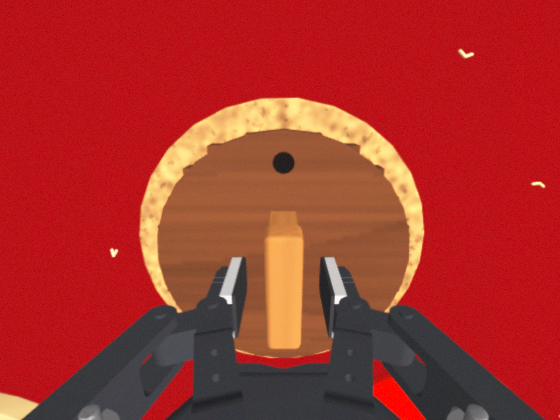

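Released, with both pads free of the bar (columns 243 and 321, bar at 284). I retreat straight up, then sideways toward the robot's right so the top camera can see the plate.

```bash
python3 -m jog '{"offset":[[0,0,0.1],[0,0,0.3],[0,0,0.5],[0,0,0.7],[0,0,0.8],[0,0,0.8],[0,0,0.6],[0,-0.4,0.2],[0,-0.6,0],[0,-0.7,0],[0,-0.7,0],[0,-0.7,0]],"angular":[[0,0,0],[0,0,0],[0,0,0],[0,0,0],[0,0,0],[0,0,0],[0,0,0],[0,0,0],[0,0,0],[0,0,0],[0,0,0],[0,0,0]],"jaw":[40,40,40,40,40,40,40,40,40,40,40,40]}'
python3 -m jog '{"offset":[[0,-0.7,0],[0,-0.7,0],[0,-0.7,0],[0,-0.6,0],[0,-0.3,0],[0,0,0],[0,0,0]],"angular":[[0,0,0],[0,0,0],[0,0,0],[0,0,0],[0,0,0],[0,0,0],[0,0,0]],"jaw":[40,40,40,40,40,40,40]}'
python3 - <<'E'
from h import *
im=manip.grab_frame('top');cv2.imwrite('pics/t12.png',im)
s=manip.grab_frame('side');cv2.imwrite('pics/s12.png',s)
hsv=cv2.cvtColor(im,cv2.COLOR_BGR2HSV); h,sa,v=[hsv[...,i].astype(int) for i in range(3)]
def fit(m,z,name):
    M=np.zeros(m.shape,np.uint8); M[165:255,225:322]=m[165:255,225:322]*255
    M=cv2.morphologyEx(M,cv2.MORPH_CLOSE,np.ones((7,7)))
    c=max(cv2.findContours(M,0,cv2.CHAIN_APPROX_NONE)[0],key=cv2.contourArea)
    P=np.array([onz('top',p,z)[:2] for p in c[:,0].astype(float)],np.float32); print(name,cv2.fitEllipse(P))
fit(((h>5)&(h<28)&(sa>60)&(sa<200)),.008,'mat')
fit(((h>5)&(h<15)&(v<140)&(sa<190)),.020,'plate')
E
```

```text
time: 14.85
tool_pos: [0.5046, -0.1482, 0.1953]
tool_rot: [-0.678, 0.678, -0.199, 0.2]
contact_force: [0.2, 0.1, -0.1]
gripper_width: 0.469
time: 15.55
tool_pos: [0.5046, -0.296, 0.1939]
tool_rot: [0.679, -0.678, 0.2, -0.2]
contact_force: [-0.2, -0.8, -0.4]
gripper_width: 0.469
mat ((0.5036271810531616, 0.007575421594083309), (0.17969156801700592, 0.1803537756204605), 7.814793586730957)
plate ((0.5052189230918884, 0.007798775099217892), (0.1435987502336502, 0.14484143257141113), 81.6489028930664)
```

View pics/t12.png

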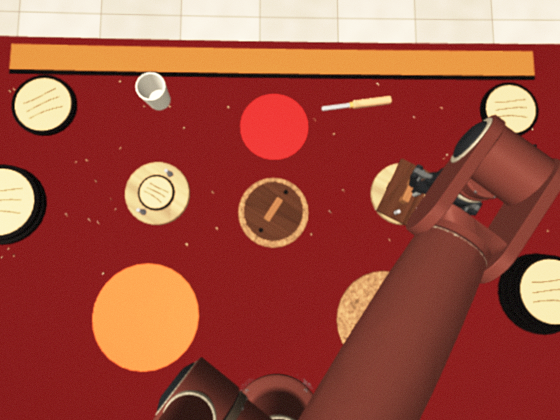

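View pics/s12.png

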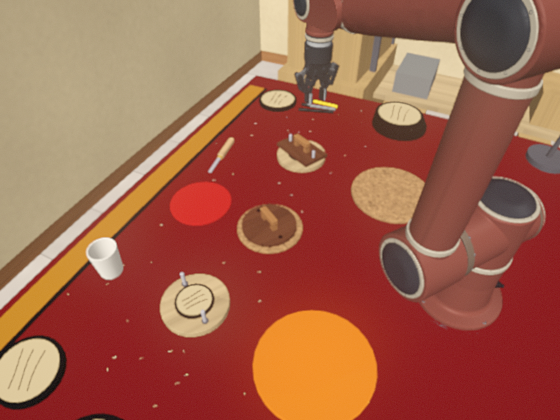

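```bash
python3 - <<'E'
from h import *
s=manip.state(); print(s['time'],np.abs(s['joint_vel']).max(),s['contact_force']); print(manip.job_done())
E
```

```text
15.65 0.004233223097910578 [-0.2539839   0.11964936 -0.3263227 ]
the job is handed in; nothing more can be done
None
```

The round cover plate now lies flat in the middle of the smaller cork mat, and I handed the job in at 15.65 s of the 48 s allowed. I lifted it straight up off its pins by the handle, held it level while carrying it, and lowered it until it touched the mat before letting go.

**Last checks:**
- **Position:** the top view puts the plate's centre within about 1.6 mm of the mat's centre.
- **Contact height:** it touched down where expected. Pressing reached about 12.5 N, and I eased that off before opening the gripper.
- **Robot:** the arm was still and touching nothing at hand-in, with the measured force near zero.
- **Rectangular cover:** it still sits on its own jig in the side view, and I never touched it.

**What disagreed:**
- **First grip missed:** the fingers closed on nothing above the handle, without contact. The images put the fingertips about 40 mm behind the reported tool point. I went by the measured tips, and the second grip held.
- **Plate size:** the final fit read the plate at 144 mm across instead of 150 mm, which I put down to the edge of the colour mask.

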